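# Lean the check-in tablet back at the food bank table

### The job

Tip the red tablet back on its stiff hinge until it leans back about 35 degrees from upright, so that a standing volunteer can read it, then let go and see that it stays there. Leave the grey tablet at the angle it has and do not knock over the glass jar.

Things in the scene. Friction and masses are not known exactly. Their poses are not given: they have to be found in the camera images.
- red_tablet (a joint): Lean of the red-cased tablet about the level hinge along its lower edge, rad: 0 upright, positive = top tipped back, away from its screen (the screen faces the robot's side, the plain red back faces away). It starts at -0.26 (tipped forward) to 0.17; stops at -0.5 and 1.3. The stiff hinge stays where it is left; turning it takes about 0.8 N m, 5 to 8 N at the upper part of the screen.
- red_tablet_edge (a point): Middle of the top edge of the red tablet, a slab 210 mm wide, 12 mm thick, from 8 to 150 mm above its hinge. Axes turn with it: x out of its back, y along the edge (parallel to the hinge), z up along the slab. The hinge axis is 150 mm from here along -z, 60 mm above the table, on a stand (foot 150 x 160 mm, 12 mm high) screwed to the table. Screen face 6 mm in front (-x). Clear before and behind.
- grey_tablet_edge (a point): Middle of the top edge of the grey-cased tablet, the same in size, axes, stand and hinge as the red one, beside it with centres 0.34 m or more apart sideways; either may be on the left. It is to be left alone.
- jar_mid (a point): Centre, half-way up, of a closed glass jar with a white cap, 62 mm in diameter and 95 mm high, 0.4 kg, z up; it stands loose on the table between the tablets, a little nearer the robot.
Not all that is in view belongs to the job. Leave any yellow look-alike of the part that bears red_tablet alone.

How it is judged:
At the end, for the whole second after the job is handed in: The red tablet leans back 35 degrees from upright, within 10 degrees either way (0.436 to 0.785 rad), and stays still by itself; the grey tablet's top edge is within 20 mm of where it was; the jar stands upright (value of joint red_tablet between 0.436 and 0.785 rad and velocity of joint red_tablet between -0.03 and 0.03 rad/s and distance of grey_tablet_edge from where it was at the start of the episode below 0.02 m and angle between jar_mid's own z axis and vertical below 0.3 rad); the robot touches nothing.
It fails at once if the grey tablet is moved (its top edge by more than 20 mm) (distance of grey_tablet_edge from where it was at the start of the episode above 0.02 m).
It fails at once if the jar is knocked over (angle between jar_mid's own z axis and vertical above 0.5 rad).
It also fails if it takes over 32 s, if anything falls off the work surface, if the arm or the gripper's body presses on something with over 40 N, if the wrist force passes 120 N, or if a joint passes its speed limit or range.

### The arm

A 6-joint arm with a two-finger parallel gripper is mounted at the origin on the work surface. World frame = base frame: x ahead of the robot, y to its left, z up, the work surface at z = 0. Lengths are in m, angles in rad, forces in N, time in s.
With the tool pointing down it reaches from about 0.375 to 0.9 m from the base axis. Payload 3.1 kg.
Tool frame: the origin (TCP) lies at the very end of the fingers, on their centre line; the grasp point (between the pads) lies 19 mm behind it; z points along the fingers, y is the line along which they close (so a half turn about z gives the same grasp; the last joint's range is limited). The gripper opens to 87 mm and grips with 3 to 60 N. Pads are 19 mm wide; open, the fingers measure 117 mm over their backs; the gripper's body (75 mm by 190 mm) begins 51 mm behind the grasp point.
Start: joints at [-1.417, 0.527, 1.433, -0, 1.181, -0.178], TCP at [0.204, -0.591, 0.223] pointing down, gripper open.
Joint ranges: [-3.08, 3.08], [-0.75, 2.2], [0.22, 2.44], [-1.43, 4.57], [0, 2.65], [-2.85, 2.85]. Speed limits (rad/s): [2.79, 2.79, 3.14, 3.14, 3.14, 3.14].

### API

Orientations are given as [roll, pitch, yaw] about the fixed x, y, z axes, in that order (R = Rz(yaw) Ry(pitch) Rx(roll)).
In Python, from workcell import * gives the robot as it stands.
- The arm moves only by the tool apply_moves, never from a script. Its argument "commands" is one flat list of numbers, 7 for each row, row after row: the turn, a rotation vector about the tool's x, y, z in degrees, then the shift along the tool's x, y, z in cm, then the opening in per cent of the stroke, from 0 (shut) to 100 (fully open). A call has exactly 5 rows; each row is the pose to reach, as a shift and turn from the pose commanded when the call began, along the tool's axes at that moment; what a row does not reach only later rows make up. A row lasts 1/12 s, in which the tool goes at most 41.7 mm and 7.16 degrees, less where a joint would pass 70% of its speed; a pose out of reach is approached as far as the arm can. A call with a gripper value outside its range is refused whole. The fingers move at their own pace and stop on an object; "squeeze" is the grip in N (left out, the last holds). Time passes only in rows, so rows that repeat a pose let the fingers close, or fill a call up. It gives the time, the measured TCP pose, the force, the opening and the grip force at its end, in the units of the state.
- read_state(): the state, without advancing time (a new reading comes with each control period).
- snapshot(name): name is "scene" or "side" or "wrist"; returns the picture (480x640x3 uint8, red, green, blue); there is no depth.
- camera_info(name): a dict with "intrinsics" (3x3 intrinsics, pixels), "D" ([k1, k2, p1, p2, k3] as OpenCV has them; the pictures are not rectified), "R" (3x3) and "t" (3): a world point X has camera coordinates R X + t. Camera axes: x right, y down, z forward; pixel columns grow to the right and rows downward; lengths in m; the calibration is good to about 2 mm. A picture is of the moment at which its call begins: read the wrist's pose just before it. camera_info takes no time and is no camera call; for the wrist camera it gives the pose at the moment of the call.
- close_job(): hands the job in; it is judged then, once.
Trained networks look in the newest picture that a camera, given by its name, has taken for a name from the list of things; names that differ only in an ending like _2 or _b are one class to them, and where a whole thing is asked for, a point or a joint stands for the part that bears it (a point fixed in the world has none). Each returns a list of dicts, best first, with "p" (0 to 1); they miss things now and then, are a little off and sometimes report something else, mostly with a low value. They report only what shows in the picture. A call takes as long as a camera call. They do not tell look-alikes from the thing itself.
- find_in(camera, target): "bbox" ([left, top, right, bottom] in pixels, round what is visible of it).
- trace(camera, target): "pixels" (480x640 bool, what is visible of it) and "bbox" ([left, top, right, bottom] in pixels, round what is visible of it).
The state is a dict: "time_s": time; "joint_positions": joint angles; "joint_velocities": joint speeds; "tau": joint torques, N m; "tool_pos": TCP position; "ee_rot": TCP orientation; "force": force on the tool from outside, world axes, zero at the start; "ft_torque": the same for the moment, N m; "width": finger opening in m; "grip_force": force on a finger pad.
Only numpy, scipy, OpenCV 4.12 (cv2) and the standard library are available. Lean on these libraries where they do the work, as an engineer would, in place of code of your own. Each camera call takes 0.05 s, during which the arm holds its last target. There are 200 camera calls.

## Working session

There is one attempt and no reset: what is moved stays moved. The work goes in short steps, Python scripts to look and compute and a tool call to move; the robot and the scene stay as the last step left them, time stands still between calls to the robot, and variables do not carry over. Pictures are saved under pics/ and viewed, at most 10 in all, crops included, and the job is handed in when it is done.

Besides the shell and the picture viewer there is one more tool, called by a JSON object that holds its "name" and its "arguments", one argument or row to a line. apply_moves: Moves the arm, as the interface text tells. Its arguments: {"type":"object","properties":{"commands":{"type":"array","items":{"type":"number"}},"squeeze":{"type":"number"}},"required":["commands"]}

```bash
mkdir -p pics; python3 - <<'E'
from workcell import *
import cv2,numpy as np
for c in ["scene","side"]:
    im=snapshot(c); cv2.imwrite(f"pics/{c}0.png",im[:,:,::-1])
    for t in ["red_tablet","grey_tablet_edge","jar_mid"]:
        print(c,t,[(np.round(d["bbox"]).tolist(),round(d["p"],2)) for d in find_in(c,t)])
    i=camera_info(c);print(i)
print(read_state())
E
```

```text
scene red_tablet [([367.0, 229.0, 513.0, 334.0], 0.89), ([417.0, 151.0, 530.0, 241.0], 0.67), ([118.0, 217.0, 243.0, 268.0], 0.59)]
scene grey_tablet_edge [([116.0, 220.0, 244.0, 268.0], 0.56)]
scene jar_mid [([307.0, 218.0, 338.0, 271.0], 0.84)]
{'intrinsics': array([[455.49681169,   0.        , 331.44886049],
       [  0.        , 455.49681169, 230.06051121],
       [  0.        ,   0.        ,   1.        ]]), 'D': array([0.03727537, 0.        , 0.        , 0.        , 0.        ]), 'R': array([[-0.18369984,  0.98276468,  0.02068713],
       [ 0.5789102 ,  0.12517124, -0.80572647],
       [-0.79442894, -0.13603583, -0.59192643]]), 't': array([ 0.03954718, -0.16849489,  1.32751725])}
side red_tablet [([202.0, 246.0, 262.0, 374.0], 0.88), ([345.0, 305.0, 416.0, 430.0], 0.86)]
side grey_tablet_edge [([266.0, 104.0, 321.0, 197.0], 0.78)]
side jar_mid [([330.0, 235.0, 357.0, 283.0], 0.88)]
{'intrinsics': array([[583.87943632,   0.        , 319.46318369],
       [  0.        , 583.87943632, 234.94907881],
       [  0.        ,   0.        ,   1.        ]]), 'D': array([-0.16377047,  0. 
[... 263 characters left out ...]
.4, 'joint_positions': array([-1.41748829e+00,  5.27648610e-01,  1.43286641e+00,  6.14643619e-06,
        1.18139469e+00, -1.78507969e-01]), 'joint_velocities': array([-7.23405979e-04, -2.30956466e-03, -7.71591163e-05, -9.13489622e-04,
       -9.29485517e-05, -1.28211676e-04]), 'tau': array([-6.83087619e-04, -4.39505124e+01, -1.76655614e+01,  6.33384311e-02,
        5.30445983e-02, -8.05861123e-05]), 'tool_pos': array([ 0.20360651, -0.59077862,  0.22240393]), 'ee_rot': array([-3.14128165e+00, -6.18911900e-05,  3.31813663e-01]), 'force': array([-0.00369582,  0.89132886, -0.04783971]), 'ft_torque': array([-0.01636755,  0.05716336, -0.02933323]), 'grip_force': 0.0, 'width': 0.08708175851571827}
```

View pics/scene0.png

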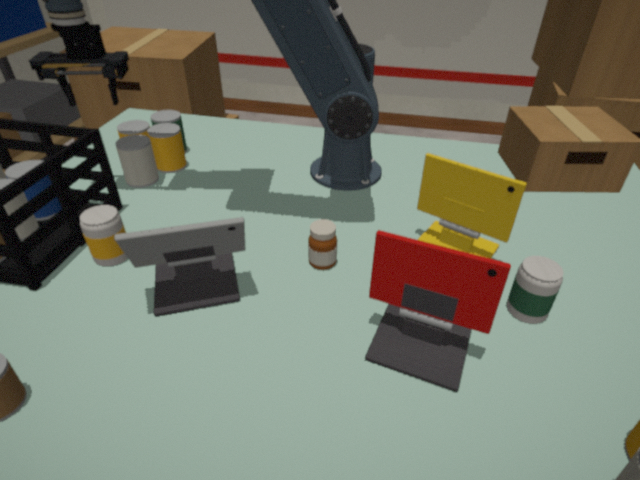

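View pics/side0.png

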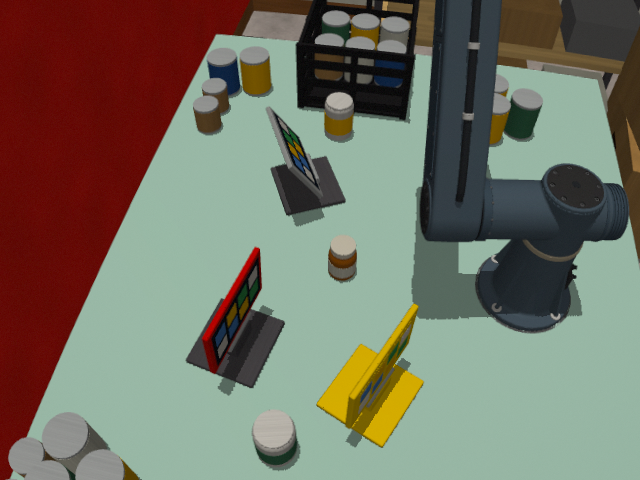

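Red candidates: the red slab (scene 440,281; side 232,310), the yellow look-alike (scene 470,196; side 380,367) and the grey tablet (scene 180,242). The red one fits: it has a red case and a plain red back facing away from the robot. Next I fit its pose from the silhouettes and make a confirming crop.

```bash
cat > h.py <<'E'
from workcell import *
import cv2,numpy as np
from scipy.optimize import minimize
from scipy.spatial.transform import Rotation as Ro
def proj(c,X):
    i=camera_info(c) if isinstance(c,str) else c
    return cv2.projectPoints(np.array(X,float).reshape(-1,3),cv2.Rodrigues(i["R"])[0],i["t"],i["intrinsics"],i["D"])[0].reshape(-1,2)
def slab(p):  # x,y hinge, yaw, lean
    x,y,w,l=p
    R=Ro.from_euler('ZY',[w,l]).as_matrix()
    P=np.array([[a,b,c] for a in(-.006,.006) for b in(-.105,.105) for c in(.008,.15)])
    return P@R.T+[x,y,.06]
def hullm(px):
    m=np.zeros((480*4,640*4),np.uint8); cv2.fillConvexPoly(m,cv2.convexHull(np.round(px*4+1.5).astype(np.int32)),1); return m
def fit(masks,p0):
    I={c:camera_info(c) for c in masks}
    H={}
    for c,m in masks.items():
        n,l,s,_=cv2.connectedComponentsWithStats(m.astype(np.uint8)); k=1+np.argmax(s[1:,4])
        pts=np.argwhere(l==k)[:,::-1]; H[c]=hullm(pts.astype(float))
    def cost(p):
        v=0
        for c in H:
            a=hullm(proj(I[c],slab(p))); v+=1-(a&H[c]).sum()/max(1,(a|H[c]).sum())
        return v
    best=None
    for w in(-.5,-.2,.0,.2,.5):
      for l in(-.2,0,.15):
        q=[p0[0],p0[1],w,l]
        r=minimize(cost,q,method='Nelder-Mead',options=dict(initial_simplex=[q]+[np.add(q,np.eye(4)[k]*[.03,.03,.2,.15][k]) for k in range(4)],maxiter=120))
        if best is None or r.fun<best.fun: best=r
    return minimize(cost,best.x,method='Nelder-Mead',options=dict(initial_simplex=[best.x]+[best.x+np.eye(4)[k]*[.006,.006,.04,.04][k] for k in range(4)]))
def ground(c,u,z):
    i=camera_info(c); n=cv2.undistortPoints(np.array([[u]],float),i["intrinsics"],i["D"])[0,0]
    d=i["R"].T@[n[0],n[1],1]; o=-i["R"].T@i["t"]; return o+d*(z-o[2])/d[2]
def redmask(im):
    h=cv2.cvtColor(im,cv2.COLOR_RGB2HSV); return ((h[...,0]<6)|(h[...,0]>174))&(h[...,1]>180)&(h[...,2]>110)
def get(c,t,box):
    for d in trace(c,t):
        b=np.array(d["bbox"]); 
        if np.hypot(*((b[:2]+b[2:])/2-box))<25: return d["pixels"]
E
python3 - <<'E'
from h import *
M={"red":{}, "yel":{}, "grey":{}}
C={"scene":dict(red=(440,281),yel=(473,196),grey=(180,243)),"side":dict(red=(232,310),yel=(381,368),grey=(293,150))}
for c in C:
    im=snapshot(c)
    ds=trace(c,"red_tablet")+trace(c,"grey_tablet_edge")
    for k in M:
        for d in ds:
            b=np.array(d["bbox"])
            if np.hypot(*((b[:2]+b[2:])/2-C[c][k]))<25: M[k][c]=d["pixels"];break
    j=find_in(c,"jar_mid")[0]["bbox"]; print("jar",c,ground(c,[(j[0]+j[2])/2,(j[1]+j[3])/2],.0475))
    if c=="side":
        big=cv2.resize(im[230:400,170:340],None,fx=3.5,fy=3.5)
        side=big
    else: sc=cv2.resize(im[200:400,340:540],None,fx=3,fy=3)
for k in M:
    c0="side"
    p0=ground("side",C["side"][k],.13)
    r=fit(M[k],p0); print(k,list(M[k]),r.x.round(4),r.fun)
    if k=="red":
        for im,c,o,f in((side,"side",(170,230),3.5),(sc,"scene",(340,200),3)):
            q=((proj(c,slab(r.x))-o+.5)*f).astype(int)
            cv2.polylines(im,[cv2.convexHull(q.astype(np.int32))],True,(0,255,255),1)
        np.save("red.npy",r.x)
side=cv2.resize(side,(400,400));sc=cv2.resize(sc,(400,400))
cv2.imwrite("pics/crop.png",np.hstack([side,sc])[:,:,::-1])
E
```

```text
jar scene [0.40951388 0.01348262 0.0475    ]
jar side [0.40718225 0.01967776 0.0475    ]
red ['scene', 'side'] [ 0.5868  0.2341 -0.2019 -0.0476] 0.0779854453178338
yel ['side'] [ 0.3002  0.3037 -0.4341  0.0062] 0.050218447793431875
grey ['scene', 'side'] [ 0.5221 -0.2263  0.4671  0.5406] 0.06755152129286945
```

View pics/crop.png

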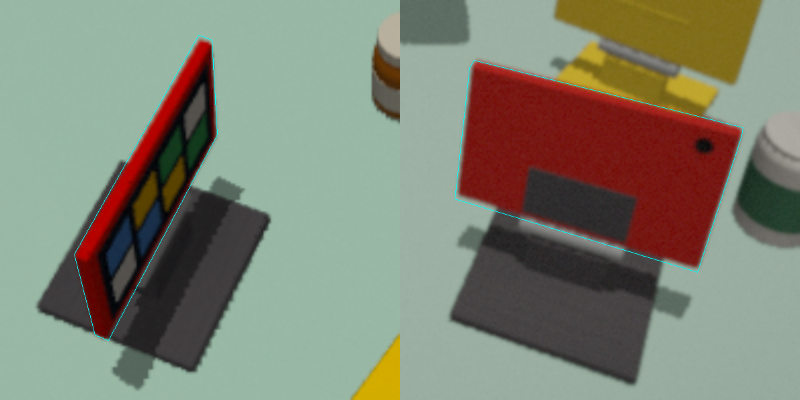

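The red crop is confirmed: red case and plain red back, and the fit outline lies on its edges. It leans -0.05 rad, with its hinge at (0.587, 0.234) and yaw -0.20. Now I plan the moves.

```bash
cat > m.py <<'E'
from h import *
import sys
def rel(T0,T1):  # (pos,rpy)->row
    R0=Ro.from_euler('xyz',T0[1]);R1=Ro.from_euler('xyz',T1[1])
    return (R0.inv()*R1).as_rotvec(degrees=True).round(1),(R0.inv().apply(np.subtract(T1[0],T0[0]))*100).round(2)
if __name__=="__main__":
    s=read_state();a=(s["tool_pos"],s["ee_rot"])
    for x,y,z,w in [(.33,-.43,.32,.1),(.47,-.28,.32,-.1),(.52,-.09,.32,-.2),(.51,.09,.32,-.2),(.505,.25,.32,-.2)]:
        b=([x,y,z],[np.pi,0,w]); print(*rel(a,b)); a=b
E
python3 m.py
```

```text
[ 0.   0.  13.3] [ 17.19 -11.09  -9.74]
[ 0.  -0.  11.5] [ 15.43 -13.53  -0.  ]
[ 0.  -0.   5.7] [  3.08 -19.4   -0.  ]
[0. 0. 0.] [ -4.56 -17.44  -0.  ]
[0. 0. 0.] [ -3.67 -15.58  -0.  ]
```

{"name": "apply_moves", "arguments": {
  "commands": [0,0,2.6,2.5,-1.6,-3,0,0,0,5.2,6,-3.8,-5,0,0,0,7.8,9.5,-6,-7,0,0,0,10.4,13,-8.3,-8.5,0,0,0,13,16,-10.5,-9.7,0]
}}

```text
time_s: 1.22
tool_pos: [0.3166, -0.4458, 0.3179]
ee_rot: [3.14, -0.001, 0.102]
force: [1.4, 0.4, 0.2]
width: 0.0613
grip_force: 0.0
```

{"name": "apply_moves", "arguments": {
  "commands": [0,0,2.4,3.2,-2.7,0,0,0,0,4.8,6.4,-5.5,0,0,0,0,7.2,9.6,-8.2,0,0,0,0,9.6,12.8,-11,0,0,0,0,12,16,-13,0,0]
}}

```text
time_s: 1.63
tool_pos: [0.4617, -0.2979, 0.317]
ee_rot: [-3.141, 0.0, -0.106]
force: [-0.8, 0.2, -1.0]
width: 0.0282
grip_force: 0.0
```

{"name": "apply_moves", "arguments": {
  "commands": [0,0,1.1,0.6,-3.9,0,0,0,0,2.2,1.2,-7.8,0,0,0,0,3.4,1.8,-11.6,0,0,0,0,4.6,2.4,-15.5,0,0,0,0,5.7,3,-19.4,0,0]
}}

```text
time_s: 2.05
tool_pos: [0.5114, -0.1089, 0.3168]
ee_rot: [3.142, -0.0, -0.205]
force: [0.2, 0.7, -0.3]
width: 0.0014
grip_force: 0.0
```

```bash
python3 - <<'E'
from m import *
s=read_state();a=(s["tool_pos"],s["ee_rot"]);print(a,s["joint_positions"].round(2),s["width"],s["time_s"])
for x,y,z,w in [(.51,.09,.32,-.2),(.505,.25,.32,-.2)]:
    b=([x,y,z],[np.pi,0,w]); print(*rel(a,b)); a=b
E
```

```text
(array([ 0.51138512, -0.10885096,  0.3167983 ]), array([ 3.14155403e+00, -3.94231704e-04, -2.05284099e-01])) [-0.42  0.28  1.56  0.    1.29  1.35] 0.0014490033211740127 2.05
[ 0.  -0.  -0.3] [ -4.19 -19.44  -0.32]
[0. 0. 0.] [ -3.67 -15.58  -0.  ]
```

{"name": "apply_moves", "arguments": {
  "commands": [0,0,0,-0.8,-3.8,0,0,0,0,0,-1.7,-7.7,0,0,0,0,0,-2.5,-11.6,0,0,0,0,0,-3.4,-15.5,0,0,0,0,0,-4.2,-19.3,0,0]
}}

```text
time_s: 2.47
tool_pos: [0.5087, 0.0888, 0.3169]
ee_rot: [-3.141, -0.0, -0.204]
force: [0.6, -0.4, 0.1]
width: 0.0003
grip_force: 0.0
```

{"name": "apply_moves", "arguments": {
  "commands": [0,0,0,-0.7,-3.1,0,0,0,0,0,-1.5,-6.2,0,0,0,0,0,-2.2,-9.4,0,0,0,0,0,-3,-12.5,0,0,0,0,0,-3.7,-15.6,0,0]
}}

```text
time_s: 2.88
tool_pos: [0.5041, 0.2487, 0.3168]
ee_rot: [-3.142, -0.0, -0.204]
force: [0.6, 0.0, 0.5]
width: 0.0007
grip_force: 0.0
```

```bash
cat > pl.py <<'E'
from m import *
p=np.load("red.npy")
s=read_state();print(s["tool_pos"],s["ee_rot"],s["joint_positions"].round(2),s["time_s"],s["force"])
a=(s["tool_pos"],s["ee_rot"])
w=p[2]; S=.125
def tip(l,gap=0):
    n=np.array([np.cos(w),np.sin(w)])
    u=-.006*np.cos(l)+S*np.sin(l)-.0095-gap; z=.06+.006*np.sin(l)+S*np.cos(l)
    return ([*(p[:2]+n*u),z],[np.pi,0,w])
print("pre",rel(a,tip(p[3],.03)))
t0=tip(p[3],.03)
for l in (p[3],.1,.2,.3,.4,.5,.6,.65): print(l,rel(t0,tip(l)))
E
python3 pl.py
```

```text
[0.50406613 0.2487112  0.31676255] [-3.14156644e+00 -1.30483078e-04 -2.03733259e-01] [ 0.26  0.34  1.47 -0.    1.33  2.03] 2.8833 [0.61004719 0.0323603  0.51909534]
pre (array([-0. , -0. , -0.1]), array([ 3.25, -0.23, 13.22]))
-0.04757896340662897 (array([0., 0., 0.]), array([ 3., -0., -0.]))
0.1 (array([0., 0., 0.]), array([ 4.84, -0.  , -0.04]))
0.2 (array([0., 0., 0.]), array([ 6.09, -0.  ,  0.09]))
0.3 (array([0., 0., 0.]), array([ 7.31, -0.  ,  0.34]))
0.4 (array([0., 0., 0.]), array([ 8.51, -0.  ,  0.71]))
0.5 (array([0., 0., 0.]), array([ 9.66, -0.  ,  1.2 ]))
0.6 (array([0., 0., 0.]), array([10.76, -0.  ,  1.8 ]))
0.65 (array([0., 0., 0.]), array([11.28, -0.  ,  2.14]))
```

{"name": "apply_moves", "arguments": {
  "commands": [0,0,0,0,0,3,0,0,0,0,0.8,0,6,0,0,0,0,1.6,0,9,0,0,0,0,2.4,-0.2,12,0,0,0,0,3.2,-0.2,13.2,0]
}}

```text
time_s: 3.3
tool_pos: [0.534, 0.2422, 0.1807]
ee_rot: [3.139, 0.007, -0.203]
force: [-0.8, 1.0, -0.3]
width: 0.0005
grip_force: 0.0
```

{"name": "apply_moves", "arguments": {
  "commands": [0,0,0,0.8,0,0,0,0,0,0,1.6,0,0,0,0,0,0,2.4,0,0,0,0,0,0,3,0,0,0,0,0,0,3.6,0,0,0]
}}

```text
time_s: 3.72
tool_pos: [0.5707, 0.2356, 0.1865]
ee_rot: [-3.141, 0.003, -0.205]
force: [-6.5, 2.1, 3.7]
width: 0.0008
grip_force: 3.2
```

```bash
python3 pl.py | head -3
```

```text
[0.57073075 0.23564317 0.18647432] [-3.14071944e+00  2.54138011e-03 -2.04603671e-01] [0.21 0.56 1.49 0.   1.1  1.98] 3.7167 [-6.464424    2.0907549   3.71252627]
pre (array([-0.1,  0.1, -0.2]), array([-3.54, -0.16,  0.2 ]))
-0.04757896340662897 (array([0., 0., 0.]), array([ 3., -0., -0.]))
```

{"name": "apply_moves", "arguments": {
  "commands": [0,0,0,1.2,0,0,0,0,0,0,2.4,0,0.1,0,0,0,0,3.7,0,0.4,0,0,0,0,4.9,0,0.8,0,0,0,0,6.1,0,1.3,0]
}}

```text
time_s: 4.13
tool_pos: [0.6307, 0.2229, 0.1734]
ee_rot: [3.141, 0.002, -0.204]
force: [-5.0, -0.1, 1.3]
width: 0.0006
grip_force: 2.6
```

{"name": "apply_moves", "arguments": {
  "commands": [0,0,0,0.3,0,0.1,0,0,0,0,0.6,0,0.3,0,0,0,0,0.8,0,0.4,0,0,0,0,1,0,0.5,0,0,0,0,1.1,0,0.6,0]
}}

```text
time_s: 4.55
tool_pos: [0.6424, 0.2204, 0.1663]
ee_rot: [3.141, -0.001, -0.204]
force: [-3.6, -1.1, 4.1]
width: 0.0007
grip_force: 2.3
```

{"name": "apply_moves", "arguments": {
  "commands": [0,0,0,-1.5,0,0,0,0,0,0,-4,0,0,0,0,0,0,-6,0,-2,0,0,0,0,-7,0,-5,0,0,0,0,-8,0,-8,0]
}}

```text
time_s: 4.97
tool_pos: [0.5633, 0.2371, 0.2456]
ee_rot: [3.141, -0.001, -0.204]
force: [1.0, 0.0, 0.8]
width: 0.0003
grip_force: 0.0
```

```bash
cat > chk.py <<'E'
from h import *
M={}; ims=[]
for c in("scene","side"):
    im=snapshot(c); ims.append(im)
    d=trace(c,"red_tablet")
    p=np.load("red.npy"); q=p.copy(); q[3]=.6; t=proj(c,slab(q)).mean(0)
    d=[e for e in d if np.hypot(*((np.array(e["bbox"][:2])+e["bbox"][2:])/2-t))<30]
    print(c,t.round(),len(d))
    if d: M[c]=d[0]["pixels"]
r=fit(M,p[:2]);print(r.x,r.fun)
I={c:camera_info(c) for c in M}
# lean only, hinge fixed
for l in np.arange(.4,.85,.05):
    q[3]=l; print(round(l,2),[round(float((lambda a,b:(a&b).sum()/(a|b).sum())(hullm(proj(I[c],slab(q))),hullm(np.argwhere(M[c])[:,::-1].astype(float)))),3) for c in M])
s=read_state();print(s["time_s"],s["force"],s["tool_pos"])
cv2.imwrite("pics/after.png",cv2.resize(np.hstack(ims),(800,300))[:,:,::-1])
E
python3 chk.py
```

```text
scene [428. 309.] 1
side [211. 306.] 0
[ 0.58446464  0.23293922 -0.20381886  0.62318617] 0.033745336699702255
0.4 [0.484]
0.45 [0.549]
0.5 [0.634]
0.55 [0.749]
0.6 [0.893]
0.65 [0.769]
0.7 [0.54]
0.75 [0.325]
0.8 [0.174]
5.1667 [-0.47757561 -1.38829731 -1.02876657] [0.5652724  0.23726221 0.24717037]
```

View pics/after.png

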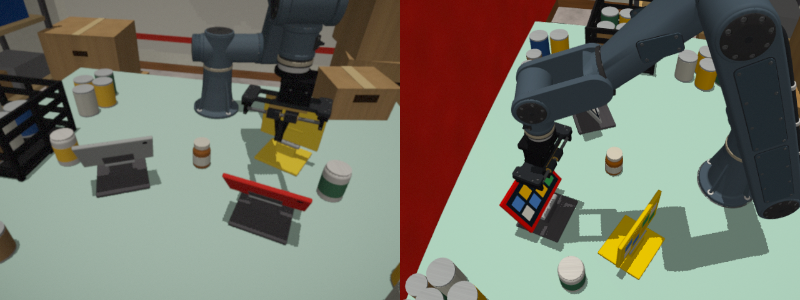

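The picture shows the red tablet leaning back, with a fit of 0.61 to 0.62 rad. The jar is upright (scene view, half scale: 201,153), the grey tablet looks unchanged (117,150) and the gripper is clear of everything.

```bash
python3 -c "
from workcell import *
print(close_job())"
```

```text
the job is handed in; nothing more can be done
None
```

The job is handed in (no verdict was returned): the red tablet leans back about 0.61 rad (35°) by my camera fit and stayed there after release, the jar is upright and the grey tablet looks unmoved.

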